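# Open the belt inspection port of a bench lapping machine

### The arm

A 6-joint arm with a two-finger parallel gripper is mounted at the origin on the work surface; the furniture and walls round the work are solid. World frame = base frame: x ahead of the robot, y to its left, z up, the work surface at z = 0. Lengths are in m, angles in rad, forces in N, time in s.
With the tool pointing down it reaches from about 0.375 to 0.9 m from the base axis. Payload 3.1 kg.
Tool frame: the origin (TCP) lies midway between the tips of the shut fingers; the grasp point (between the pads) lies 19 mm behind it; y points along the fingers, x is the direction in which the jaws open and shut, and the axes are right-handed (so a half turn about y gives the same grasp; the last joint's range is limited). The gripper opens to 87 mm and grips with 3 to 60 N. Pads are 19 mm wide; open, the fingers measure 117 mm over their backs; the gripper's body (75 mm by 190 mm) begins 51 mm behind the grasp point.
Start: joints at [1.044, 0.527, 1.433, -0, 1.181, -0.178], TCP at [0.213, 0.588, 0.223] pointing down, gripper open.
Joint ranges: [-3.08, 3.08], [-0.75, 2.2], [0.22, 2.44], [-1.43, 4.57], [0, 2.65], [-2.85, 2.85]. Speed limits (rad/s): [2.79, 2.79, 3.14, 3.14, 3.14, 3.14].

### API

Orientations are given as a unit quaternion [x, y, z, w].
In Python, from rig import * gives the robot as it stands.
- The arm moves only by the tool jog_arm, never from a script. Its argument "series" is a list of rows, each a list of 7 numbers: the shift along the tool's x, y, z in mm, then the turn, a rotation vector about the tool's x, y, z in rad, then the gripper's target within -1 to 1 (shut at 1, half-way at 0, fully open at -1). A call has 1 to 20 rows; each row is the pose to reach, as a shift and turn from the pose commanded when the call began, along the tool's axes at that moment; what a row does not reach only later rows make up. A row lasts 1/8 s, in which the tool goes at most 62.5 mm and 10.7 degrees, less where a joint would pass 70% of its speed; a pose out of reach is approached as far as the arm can. A call with a gripper value outside its range is refused whole. The fingers move at their own pace and stop on an object; "grip_force" is the grip in N (left out, the last holds). Time passes only in rows, so rows that repeat a pose let the fingers close. It gives the time, the measured TCP pose, the force and the opening at its end, in the units of the state.
- get_obs(): the state, without advancing time (a new reading comes with each control period).
- camera(name): name is "scene" or "side" or "wrist"; returns a dict with "img" (400x640x3 uint8, red, green, blue), "depth" (400x640 float32, m along the optical axis (not along the pixel's ray), 0 where there is no reading), "camera_matrix" (3x3 intrinsics, pixels), "rvec" (rotation vector, rad) and "tvec" (3), from world to camera coordinates, as OpenCV has them. Camera axes: x right, y down, z forward; pixel columns grow to the right and rows downward; lengths in m; the calibration is good to about 2 mm. The wrist camera is an equidistant fisheye: a pixel r from the principal point sees the ray r / f radians off the axis. A picture is of the moment at which its call begins.
- hand_in(): hands the job in, once; it reports no verdict.
The state is a dict: "time": time; "q": joint angles; "joint_velocities": joint speeds; "joint_torque": joint torques, N m; "position": TCP position; "tool_rot": TCP orientation; "ft_force": force on the tool from outside, world axes, zero at the start; "moment": the same for the moment, N m; "grip_width": finger opening in m.
Only numpy, scipy, OpenCV 4.12 (cv2) and the standard library are available. Lean on these libraries where they do the work, as an engineer would, in place of code of your own. Each camera call takes 0.05 s, during which the arm holds its last target.

### The job

The drive belt of the lapping machine has to be inspected. Press the thumb tail of the small catch in front of the steel port cover down until its nose stands clear of the cover, then push the cover by its upright tab sideways round its pivot screw, to the machine's left, until it is well aside and the whole round port is uncovered; leave it open and leave the things standing round the machine where they are.

Things in the scene. Friction and masses are not known exactly. Their poses are not given: they have to be found in the camera images.
- lap_machine: Fixed grey bench machine with a flat aluminium deck, 160 mm deep (x), 250 mm wide (y), deck top 90 mm above its origin. Origin: centre of its underside; x to its back, y to its left, z up; its front (-x, speed knob and switch) faces the robot roughly. On the right half of the deck a black lap bowl with a steel disc, 105 mm across, 26 mm high, centred at x +5, y -68; on the left half port, cover and catch.
- port (a point): Centre of the round port in the deck (44 mm across), at deck height; in the machine's frame x +8, y +74, z +90 mm. The shut cover hides it; the belt and its pulley lie below.
- pivot_screw (a point): Axis of the upright pivot screw of the cover, at deck height; in the machine's frame x +62, y +74, z +90 mm. Its hex head stands 14 mm above the deck.
- cover (a joint): Angle of the cover about its pivot screw: 0 = shut (it then points from the screw to the machine's front, -x), grows as its free end swings to the machine's left (+y; clockwise seen from above), stop at 1.9. The port is wholly uncovered from 1.27. Stiff enough to stay where it is left (1 to 2 N at the tab). While the catch is down it has only a few hundredths of play.
- cover_tab (a point): Middle of the right-hand (-y when shut) face of the cover's upright tab; moves with the cover. The tab stands on the plate's right edge: 34 mm along x, 4.5 mm thick, from the plate (its top 6.5 mm above the deck) to 27.5 mm above the deck; this point lies 18.5 mm above the deck, 48 mm in front of the screw, 35 mm to its right. Push on this face to open. The cover is pear-shaped, 5 mm thick, 117 mm long.
- catch (a joint): Angle of the catch, a dark steel rocker 75 mm long on a level cross pin along y, 13 mm above the deck, at x -61, y +74 of the machine. 0 = nose down in the fork at the cover's free end, which blocks the cover; grows as the tail is pressed down and the nose rises; nose clear of the cover from 0.18; stop at 0.42, nose then 6 mm above the cover. Stays where it is left (1 to 2 N at the tail).
- catch_tail (a point): Middle of the top of the catch's ribbed thumb tail, a pad 24 mm wide (y) and 24 mm long (x) that slopes up towards the machine's front and overhangs its edge; with the nose down this point lies 32 mm in front of the cross pin and 25 mm above the deck; it sinks 14 mm when pressed right down. The catch's bearing cheeks end 20 mm above the deck.
- mortar: Brown agate mortar, 60 mm across, 30 mm high, loose on the bench to the right of the machine; leave it alone. Origin: centre of its underside.
- powder_jar: Clear jar with a white lid, 46 mm across, 58 mm high, loose on the bench to the left of the machine; leave it alone. The opened cover passes over it. Origin: centre of its underside.
- eye_loupe: Black waisted eye loupe, 34 mm across, 30 mm high, standing loose on the bench in front of the machine; leave it alone. Origin: centre of its underside.

How it is judged:
On the way, in this order (a step that is already met when the one before it is completed fails the run):
1. the nose of the catch is raised clear (catch above 0.18 rad) while the cover is still shut (within 0.06 rad) (value of joint catch above 0.18 rad and value of joint cover below 0.06 rad), for 0.1 s.
2. the cover is swung off the whole port (beyond 1.25 rad) (value of joint cover above 1.25 rad), for 0.1 s.
At the end, for the whole second after the job is handed in: The cover stands at more than 1.25 rad from shut, so that the whole port is clear, and is at rest (value of joint cover above 1.25 rad and velocity of joint cover between -0.05 and 0.05 rad/s); the robot touches nothing.
It fails at once if a thing standing beside the machine (mortar, jar or loupe) is shifted by more than 30 mm (distance of any of mortar, powder_jar, eye_loupe from where it was at the start of the episode above 0.03 m).
It also fails if it takes over 38 s, if anything falls off the work surface, if the arm or the gripper's body presses on something with over 40 N, if the wrist force passes 120 N, or if a joint passes its speed limit or range.

## Working session

There is one attempt and no reset: what is moved stays moved. The work goes in short steps, Python scripts to look and compute and a tool call to move; the robot and the scene stay as the last step left them, time stands still between calls to the robot, and variables do not carry over. Pictures are saved under pics/ and viewed, and the job is handed in when it is done.

Besides the shell and the picture viewer there is one more tool, called after "Emit:" by a JSON object that holds its "name" and its "arguments". jog_arm: Moves the arm, as the interface text tells. Its arguments: {"type":"object","properties":{"series":{"type":"array","items":{"type":"array","items":{"type":"number"}}},"grip_force":{"type":"number"}},"required":["series"]}

```bash
ls; mkdir -p pics; python3 - <<'E'
from rig import *
import cv2,numpy as np
o=get_obs();print(o)
for n in ["scene","side","wrist"]:
    c=camera(n);cv2.imwrite(f"pics/{n}0.png",c["img"][:,:,::-1]);np.savez(f"{n}0.npz",**c)
    print(n,c["camera_matrix"],c["rvec"],c["tvec"])
E
```

```text
pics
{'time': 0.0, 'q': array([ 1.04448051e+00,  5.28487021e-01,  1.43392065e+00, -2.07956742e-05,
        1.18139907e+00, -1.78501657e-01]), 'joint_velocities': array([-0.0014541 ,  0.00069987, -0.00019358, -0.00049828, -0.00121742,
        0.00017198]), 'joint_torque': array([-1.62918102e-03, -4.40043855e+01, -1.76595283e+01,  6.31648349e-02,
        5.80524502e-02, -1.37623442e-04]), 'position': array([0.21262491, 0.5869264 , 0.221553  ]), 'tool_rot': array([ 0.57930668,  0.40523655, -0.40665197, -0.57863744]), 'ft_force': array([-0.34785193, -0.49498558,  0.37780009]), 'moment': array([ 0.0229396 , -0.00189953,  0.02677015]), 'grip_width': 0.08709907087739878}
scene [[454.7754023    0.         322.89796892]
 [  0.         454.7754023  200.50772582]
 [  0.           0.           1.        ]] [ 2.24721153 -1.11604809  0.37678377] [-0.37128895  0.35643397  1.09148376]
side [[376.12120642   0.         319.23297737]
 [  0.         376.12120642 203.18406891]
 [  0.           0.           1.        ]] [ 0.4096995  -2.57659156  1.41345203] [0.50183176 0.19316352 0.67870081]
wrist [[309.70691629   0.         321.74486783]
 [  0.         309.70691629 199.68666974]
 [  0.           0.           1.        ]] [-2.36826613 -1.66052451 -0.24216594] [-0.62390321 -0.03536419  0.3909781 ]
```

View pics/scene0.png

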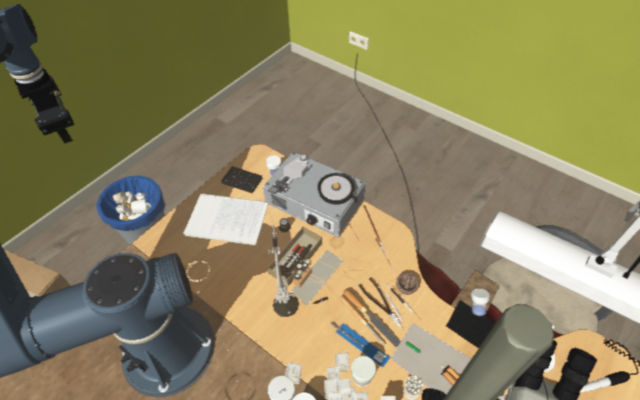

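View pics/side0.png

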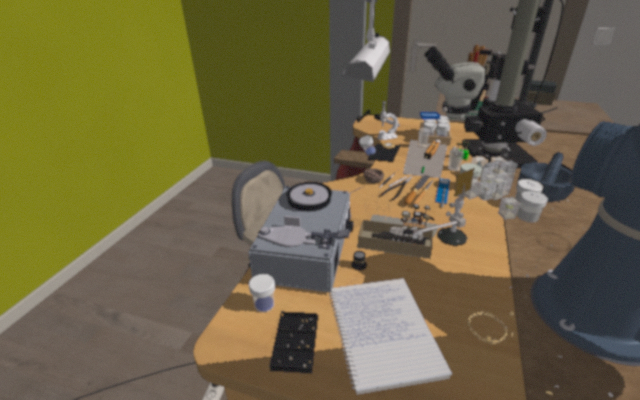

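View pics/wrist0.png

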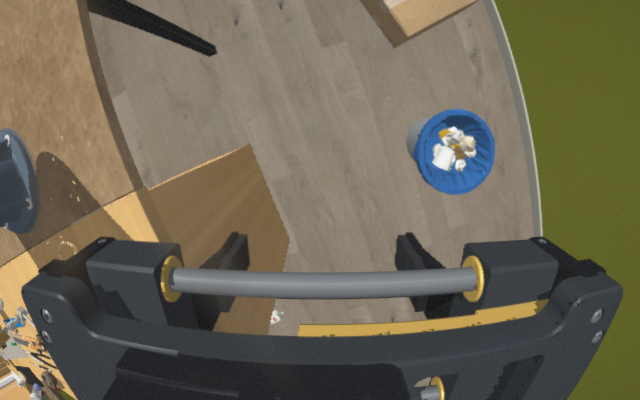

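The scene shows the machine around pixel (315,190); the side view around (305,235), with the catch and tab near (325,238). I'll enlarge both.

```bash
python3 - <<'E'
import cv2,numpy as np
a=cv2.imread("pics/scene0.png")[140:245,250:380];cv2.imwrite("pics/s1.png",cv2.resize(a,None,fx=6,fy=5.7,interpolation=cv2.INTER_CUBIC)) if 0 else cv2.imwrite("pics/s1.png",cv2.resize(a,None,fx=5.5,fy=5.5,interpolation=cv2.INTER_CUBIC))
a=cv2.imread("pics/side0.png")[170:320,235:375];cv2.imwrite("pics/d1.png",cv2.resize(a,None,fx=4,fy=4,interpolation=cv2.INTER_CUBIC))
E
```

```text
(no output)
```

View pics/s1.png

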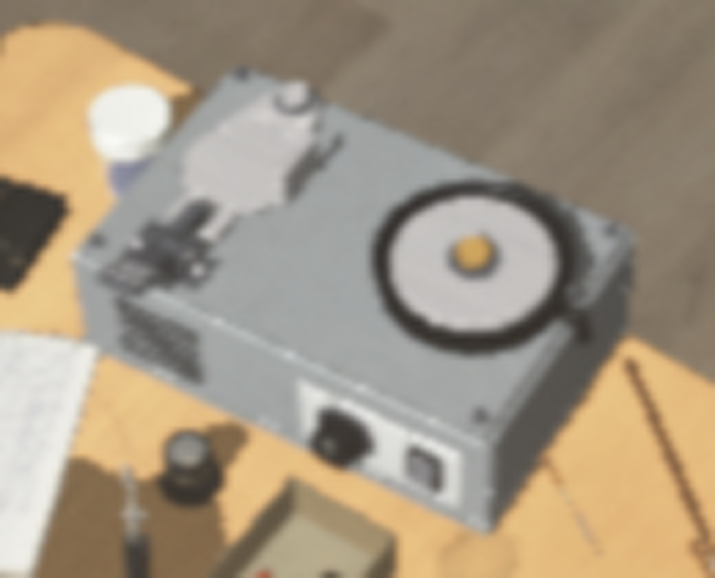

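View pics/d1.png

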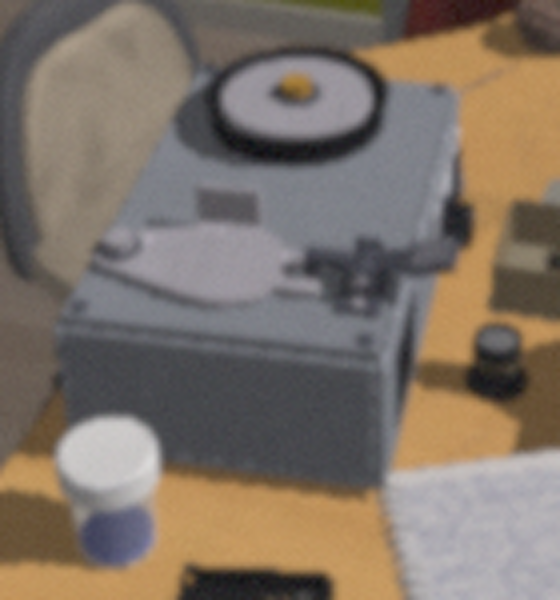

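```bash
cat > h.py <<'E'
import cv2,numpy as np
from scipy.optimize import least_squares
from scipy.spatial.transform import Rotation as R
S=np.load("scene0.npz");D=np.load("side0.npz")
def proj(c,P): return cv2.projectPoints(np.asarray(P,float),c["rvec"],c["tvec"],c["camera_matrix"],None)[0][:,0]
def cloud(c):
    d=c["depth"];v,u=np.indices(d.shape);K=c["camera_matrix"]
    p=np.stack([(u-K[0,2])/K[0,0]*d,(v-K[1,2])/K[1,1]*d,d],-1)
    Rm=cv2.Rodrigues(c["rvec"])[0];return (p-c["tvec"].ravel())@Rm
def M(p,q): # p=(x,y,yaw,z)
    c,s=np.cos(p[2]),np.sin(p[2]);q=np.asarray(q,float)
    return np.stack([p[0]+c*q[:,0]-s*q[:,1],p[1]+s*q[:,0]+c*q[:,1],p[3]+q[:,2]],-1)
E
python3 - <<'E'
from h import *
A=np.array([[80,125,90],[-80,125,90],[-80,-125,90],[80,-125,90],[62,74,104],[5,-68,116]])/1e3
s=np.array([[238,70],[78,262],[490,440],[635,235],[295,90]])/5.5+[250,140]-.4
d=np.array([[62,322],[383,355],[460,92],[118,238]])/4+[235,170]-.4
ps=A[[0,1,2,3,4]];pd=A[[0,1,2,4]]
cs,cd=cloud(S),cloud(D)
for u,v in [(307,190),(300,200)]: print("scene deck",cs[v,u])
for u,v in [(280,215),(290,253)]: print("side deck",cd[v,u])
print("bench",cs[225,280],cd[275,320])
f=lambda p:np.r_[(proj(S,M(p,ps))-s).ravel(),(proj(D,M(p,pd))-d).ravel()]
g=np.r_[cs[190,307][:2],0,0]
for yaw in (0,.8,-.8,1.6):
    g[2]=yaw; r=least_squares(f,g); print(r.x,r.cost)
    print(np.abs(r.fun).max())
b=min([least_squares(f,np.r_[g[:2],y,0]) for y in(0,.8,-.8,1.6)],key=lambda r:r.cost)
print(b.fun.reshape(-1,2).round(1)); np.save("pose.npy",b.x)
pts=dict(port=[8,74,90],screw=[62,74,90],tab=[14,39,108.5],tail=[-93,74,115],pin=[-61,74,103])
for k,v in pts.items(): w=M(b.x,[np.array(v)/1e3]);print(k,w[0].round(4),proj(S,w).round(1),proj(D,w).round(1))
E
```

```text
scene deck [ 0.53166569 -0.0059389   0.09009194]
scene deck [ 0.4893119  -0.01534375  0.09454298]
side deck [0.61476832 0.00436956 0.08845765]
side deck [0.54592911 0.11504949 0.08933479]
bench [0.42587562 0.01019707 0.02569225] [0.48900192 0.11332019 0.04926347]
[ 0.56406304 -0.00707549  0.13003464 -0.00407816] 13.43027798194485
2.416327280908291
[ 0.56406304 -0.00707549  0.13003469 -0.00407816] 13.430277981963545
2.4163259477211056
[ 0.56406304 -0.00707549  0.13003454 -0.00407816] 13.430277982046082
2.4163299632656674
[ 0.56406304 -0.00707549  0.13003465 -0.00407816] 13.430277981945629
2.4163268813406376
[[-0.5 -1. ]
 [-1.4 -0.9]
 [ 0.8  1.8]
 [ 1.2 -0.4]
 [ 0.2  1.8]
 [-2.4 -0. ]
 [ 1.2  1.4]
 [-0.2 -2. ]
 [ 0.5  0.1]]
port [0.5624 0.0673 0.0859] [[294.  172.8]] [[291.6 237.7]]
screw [0.6159 0.0743 0.0859] [[303.7 161.1]] [[265.3 234.9]]
tab [0.5729 0.0334 0.1044] [[305.1 171.6]] [[292.7 219.6]]
tail [0.4623 0.0542 0.1109] [[273.9 190.6]] [[342.9 232.7]]
pin [0.494  0.0584 0.0989] [[280.6 185.7]] [[326.2 236. ]]
```

```bash
python3 - <<'E'
from h import *
from rig import *
o=get_obs();W=np.load("wrist0.npz")
T=R.from_quat(o["tool_rot"]).as_matrix();print(T.round(3))
C=cv2.Rodrigues(W["rvec"])[0]
print("cam in tool", (T.T@(-C.T@W["tvec"].ravel()-o["position"])).round(4)); print("cam axes in tool\n",(T.T@C.T).round(3))
# goal: tool x -> world dir, y down
for sgn in (1,-1):
    yaw=.13; x=sgn*np.array([-np.sin(yaw),np.cos(yaw),0]);y=np.array([0,0,-1.]);G=np.stack([x,y,np.cross(x,y)],1)
    rv=R.from_matrix(T.T@G).as_rotvec();print(sgn,rv, T.T@(np.array([.42,.05,.26])-o["position"])*1000)
E
```

```text
[[ 0.341 -0.001 -0.94 ]
 [ 0.94  -0.001  0.341]
 [-0.002 -1.     0.   ]]
cam in tool [-0.0003 -0.1621  0.0782]
cam axes in tool
 [[ 1.    -0.     0.   ]
 [-0.    -0.288  0.958]
 [-0.    -0.958 -0.288]]
1 [-0.00068635 -0.47778992 -0.00153819] [-434.3605366   -37.62566541 -377.95208937]
-1 [ 2.08859984e-03  2.66380181e+00 -9.31952173e-04] [-434.3605366   -37.62566541 -377.95208937]
```

Emit:
{"name": "jog_arm", "arguments": {"series": [[-357,-78,-562,0,-0.478,0,-1],[-357,-78,-562,0,-0.478,0,-1],[-357,-78,-562,0,-0.478,0,-1],[-357,-78,-562,0,-0.478,0,-1],[-357,-78,-562,0,-0.478,0,-1],[-357,-78,-562,0,-0.478,0,-1],[-357,-78,-562,0,-0.478,0,-1],[-357,-78,-562,0,-0.478,0,-1],[-357,-78,-562,0,-0.478,0,-1],[-357,-78,-562,0,-0.478,0,-1],[-357,-78,-562,0,-0.478,0,-1],[-357,-78,-562,0,-0.478,0,-1],[-357,-78,-562,0,-0.478,0,-1],[-357,-78,-562,0,-0.478,0,-1],[-357,-78,-562,0,-0.478,0,-1]]}}

```text
time: 2.02
position: [0.6189, 0.0617, 0.3006]
tool_rot: [-0.466, -0.532, 0.532, 0.466]
ft_force: [-0.2, 0.7, 0.3]
grip_width: 0.0873
```

```bash
python3 - <<'E'
from rig import *
import cv2,numpy as np
o=get_obs();print(o["time"],o["position"],o["tool_rot"])
for n in ["wrist"]:
    c=camera(n);cv2.imwrite(f"pics/{n}1.png",c["img"][:,:,::-1]);np.savez(f"{n}1.npz",**c)
E
```

```text
2.025 [0.61888056 0.06169909 0.30057568] [-0.46576908 -0.53181754  0.53196647  0.46609114]
```

View pics/wrist1.png

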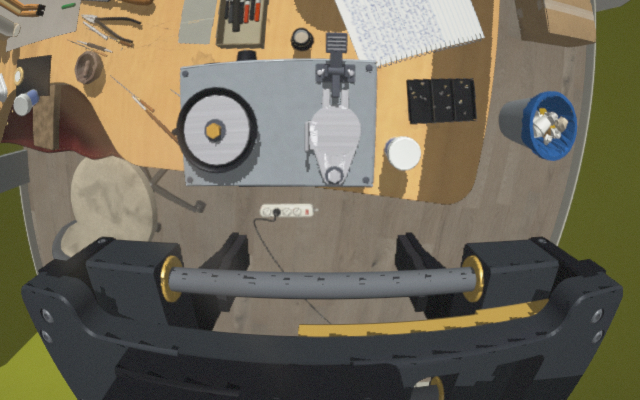

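Machine clearly seen: port cover around (335,135), screw (334,176), catch (336,70), tab (312,136), jar (404,152), loupe (302,40). Enlarging.

```bash
python3 - <<'E'
import cv2
a=cv2.imread("pics/wrist1.png")
cv2.imwrite("pics/w1a.png",cv2.resize(a[50:195,170:385],None,fx=3.7,fy=3.7,interpolation=cv2.INTER_CUBIC))
cv2.imwrite("pics/w1b.png",cv2.resize(a[25:190,290:385],None,fx=3.6*1.0,fy=3.6,interpolation=cv2.INTER_CUBIC))
E
```

```text
(no output)
```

View pics/w1a.png

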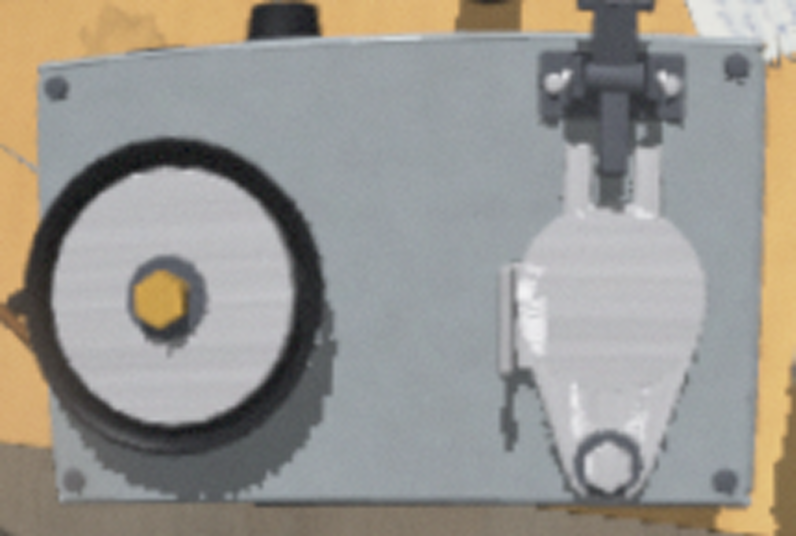

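View pics/w1b.png

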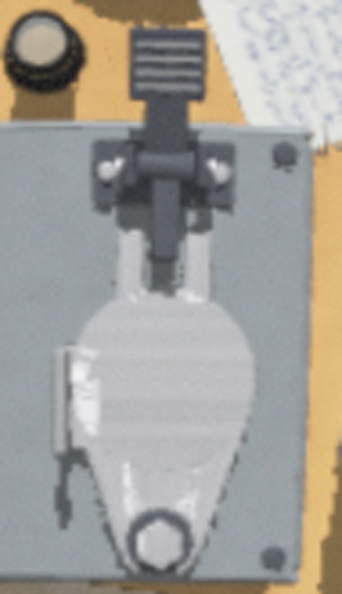

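```bash
cat >> h.py <<'E'
def fproj(c,P):
    K=c["camera_matrix"];p=np.asarray(P)@cv2.Rodrigues(c["rvec"])[0].T+c["tvec"].ravel()
    r=np.linalg.norm(p[:,:2],axis=1);t=np.arctan2(r,p[:,2])
    return p[:,:2]/r[:,None]*t[:,None]*K[0,0]+K[:2,2]
E
python3 - <<'E'
from h import *
c=np.load("wrist1.npz")
A=np.array([[-80,-125,90],[-80,125,90],[80,125,90],[80,-125,90],[62,74,104]])/1e3
m=np.array([[38,66],[762,41],[750,503],[60,501],[608,463]])/3.7+[170,50]-.4
for fix in (0,1):
    f=lambda p:(fproj(c,M(np.r_[p[:3],0 if fix else p[3]],A))-m).ravel()
    r=least_squares(f,[.564,-.007,.13,0]);print(r.x.round(4),r.fun.reshape(-1,2).round(1).tolist())
p=r.x;p[3]=0;np.save("pose.npy",p)
pts=dict(port=[8,74,90],screw=[62,74,90],tab=[14,39,108.5],tail=[-93,74,115],pin=[-61,74,103])
for k,v in pts.items():
    w=M(p,[np.array(v)/1e3]);q=fproj(c,w);print(k,w[0].round(4),q.round(1),"cropb",((q-[290,25]+.4)*3.6).round(0))
K=c["camera_matrix"];Rm=cv2.Rodrigues(c["rvec"])[0]
def ray(uv,z):
    d=(np.array(uv)-K[:2,2])/K[0,0];t=np.linalg.norm(d);v=np.r_[d/t*np.sin(t),np.cos(t)]@Rm;o=-Rm.T@c["tvec"].ravel();return o+v*(z-o[2])/v[2]
for n,b,z in [("tail",(168,64),.115),("screw",(160,543),.104),("tab bot/top mid",(60,400),.1175),("tabfrontend",(60,348),.1175),("tabback",(60,452),.1175),("loupe",(45,48),.03)]:
    print(n,ray(np.array(b)/3.6+[290,25]-.4,z).round(4))
E
```

```text
[ 0.5649 -0.0058  0.1251 -0.0108] [[0.4, -0.3], [0.2, -0.4], [-0.1, 0.6], [0.3, 0.7], [-0.6, -0.5]]
[ 0.564  -0.0053  0.1252  0.    ] [[-2.7, -1.9], [2.2, -2.4], [1.8, 2.0], [-2.6, 2.1], [0.3, 0.7]]
port [0.5627 0.0691 0.09  ] [[334.4 129.1]] cropb [[161. 376.]]
screw [0.6163 0.0759 0.09  ] [[333.8 173. ]] cropb [[159. 534.]]
tab [0.573  0.0351 0.1085] [[304.3 135.1]] cropb [[ 53. 398.]]
tail [0.4625 0.0565 0.115 ] [[336.1  41.7]] cropb [[167.  62.]]
pin [0.4942 0.0605 0.103 ] [[335.5  70.7]] cropb [[165. 166.]]
tail [0.4632 0.0568 0.115 ]
screw [0.6163 0.0757 0.104 ]
tab bot/top mid [0.5726 0.0378 0.1175]
tabfrontend [0.5565 0.0358 0.1175]
tabback [0.5888 0.0398 0.1175]
loupe [0.4437 0.0109 0.03  ]
```

```bash
python3 - <<'E'
from h import *
def fcloud(c):
    d=c["depth"];v,u=np.indices(d.shape);K=c["camera_matrix"]
    q=np.stack([u-K[0,2],v-K[1,2]],-1)/K[0,0];t=np.linalg.norm(q,axis=-1,keepdims=True)
    p=np.concatenate([q/t*np.tan(t),np.ones_like(t)],-1)*d[...,None]
    return (p-c["tvec"].ravel())@cv2.Rodrigues(c["rvec"])[0]
c=np.load("wrist1.npz");X=fcloud(c)
for n,(u,v) in dict(deck=(290,110),deck2=(290,160),deck3=(275,80),cover=(335,125),tail=(336,42),tail2=(336,36),tail3=(336,49),bench=(385,110),bench2=(270,50),jar=(404,152),tab=(307,136),screw=(334,175)).items():
    print(n,np.nanmedian(X[v-1:v+2,u-1:u+2].reshape(-1,3),0).round(4))
cs=cloud(S);cd=cloud(D)
print(cs[200,215],cd[350,240] if 0 else cd[280,225], cd[310,470])
E
```

```text
deck [0.5466 0.0135 0.0905]
deck2 [0.6071 0.0206 0.0904]
deck3 [ 0.5123 -0.0089  0.0898]
cover [0.5575 0.0688 0.0974]
tail [0.4626 0.0565 0.1152]
tail2 [0.4562 0.0555 0.1165]
tail3 [0.4704 0.0576 0.1129]
bench [ 0.5278  0.1451 -0.0013]
bench2 [ 0.4601 -0.0369 -0.0016]
jar [0.5808 0.1677 0.058 ]
tab [0.5729 0.0386 0.1163]
screw [0.6158 0.0755 0.1044]
[0.38499511 0.23279892 0.01217061] [ 1.31161207 -0.65133668 -0.90225653] [ 0.21635274  0.06628187 -0.00222608]
```

Emit:
{"name": "jog_arm", "arguments": {"series": [[5,50,50,0,0,0,1],[10,100,100,0,0,0,1],[15,140,157,0,0,0,1],[15,158,157,0,0,0,1],[15,158,157,0,0,0,1],[15,158,157,0,0,0,1],[15,158,157,0,0,0,1]], "grip_force": 20}}

```text
time: 2.95
position: [0.4648, 0.0547, 0.144]
tool_rot: [0.468, 0.533, -0.531, -0.465]
ft_force: [-0.0, -0.2, 0.0]
grip_width: 0.025
```

```bash
python3 - <<'E'
from rig import *
import cv2,numpy as np
o=get_obs();print(o["time"],o["position"],o["tool_rot"],o["grip_width"],o["ft_force"])
c=camera("side");a=c["img"][:,:,::-1]
cv2.imwrite("pics/d2.png",cv2.resize(a[130:290,235:395],None,fx=3.7,fy=3.7,interpolation=cv2.INTER_CUBIC))
E
```

```text
2.95 [0.46483287 0.05472444 0.14397023] [ 0.46776279  0.53252514 -0.53055832 -0.46489011] 0.025026568773984383 [-0.02537305 -0.18015253  0.03161067]
```

View pics/d2.png

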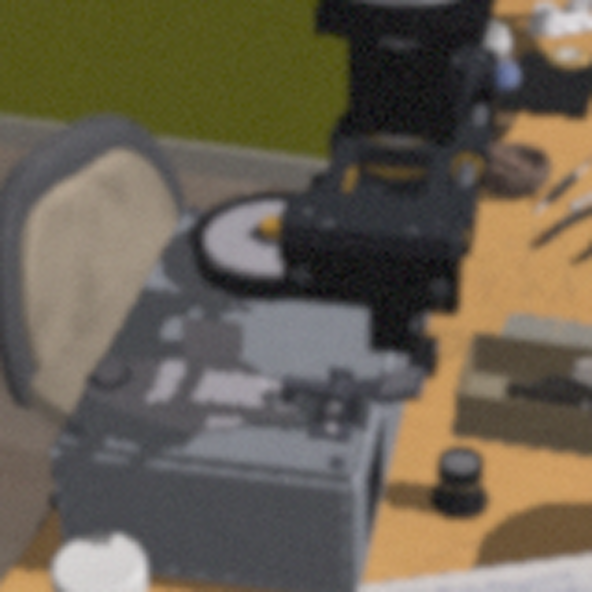

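Emit:
{"name": "jog_arm", "arguments": {"series": [[0,0,0,0,0,0,1],[0,0,0,0,0,0,1],[0,0,0,0,0,0,1]]}}

```text
time: 3.38
position: [0.4621, 0.0549, 0.1426]
tool_rot: [0.466, 0.532, -0.531, -0.466]
ft_force: [-1.0, -0.9, 0.8]
grip_width: 0.0011
```

Emit:
{"name": "jog_arm", "arguments": {"series": [[1.5,15,1.5,0,0,0,1],[1.5,25,1.5,0,0,0,1],[1.5,29,1.5,0,0,0,1],[1.5,32,1.5,0,0,0,1],[1.5,35,1.5,0,0,0,1],[1.5,37,1.5,0,0,0,1],[1.5,37,1.5,0,0,0,1]]}}

```text
time: 4.25
position: [0.4606, 0.0562, 0.1055]
tool_rot: [0.467, 0.532, -0.531, -0.466]
ft_force: [0.6, 0.9, 0.4]
grip_width: 0.0003
```

```bash
python3 - <<'E'
from rig import *
import cv2,numpy as np
o=get_obs();print(o["time"],o["position"],o["ft_force"])
c=camera("side");a=c["img"][:,:,::-1]
cv2.imwrite("pics/d3.png",cv2.resize(a[190:270,275:375],None,fx=6,fy=6,interpolation=cv2.INTER_CUBIC))
E
```

```text
4.25 [0.46059988 0.05617804 0.10553037] [0.62829163 0.91688466 0.41630271]
```

View pics/d3.png

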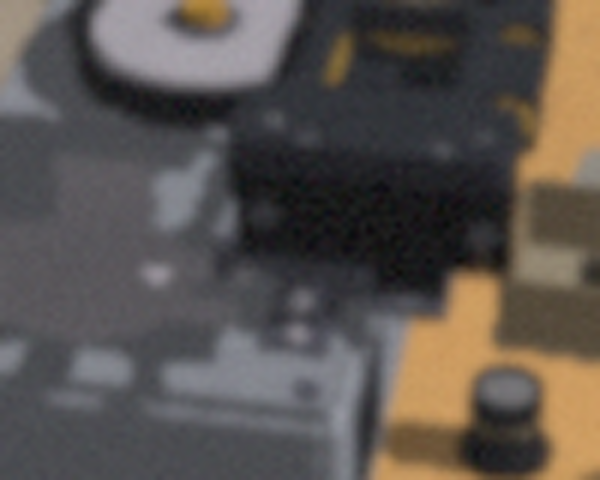

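Emit:
{"name": "jog_arm", "arguments": {"series": [[0,1,0,0,0,0,1],[0,2,0,0,0,0,1],[0,3,0,0,0,0,1],[0,3,0,0,0,0,1]]}}

```text
time: 4.8
position: [0.4607, 0.0561, 0.1028]
tool_rot: [0.467, 0.532, -0.531, -0.466]
ft_force: [-0.9, -0.1, 2.9]
grip_width: 0.0001
```

Emit:
{"name": "jog_arm", "arguments": {"series": [[0,-25,0,0,0,0,1],[0,-60,0,0,0,0,1],[-30,-60,-50,0,0,0,1],[-59,-60,-108,0,0,0,1],[-59,-60,-108,0,0,0,1],[-59,-60,-108,0,0,0,1],[-59,-60,-108,0,0,0,1]]}}

```text
time: 5.68
position: [0.5729, 0.0125, 0.1619]
tool_rot: [-0.465, -0.531, 0.532, 0.467]
ft_force: [-0.1, 0.9, -0.1]
grip_width: 0.0003
```

```bash
python3 - <<'E'
from h import *
from rig import *
o=get_obs();print(o["time"],o["position"],o["tool_rot"],o["ft_force"])
c=camera("wrist");a=c["img"][:,:,::-1];np.savez("wrist2.npz",**c)
cv2.imwrite("pics/w2.png",a)
E
```

```text
5.675 [0.57293514 0.01245106 0.16194995] [-0.4653043  -0.53102153  0.53214295  0.46726003] [-0.07508858  0.93902141 -0.07725739]
```

View pics/w2.png

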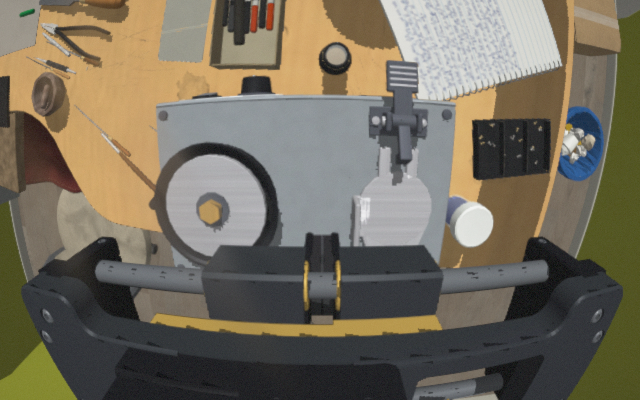

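```bash
cat >> h.py <<'E'
def fcloud(c):
    d=c["depth"];v,u=np.indices(d.shape);K=c["camera_matrix"]
    q=np.stack([u-K[0,2],v-K[1,2]],-1)/K[0,0];t=np.linalg.norm(q,axis=-1,keepdims=True)
    p=np.concatenate([q/t*np.tan(t),np.ones_like(t)],-1)*d[...,None]
    return (p-c["tvec"].ravel())@cv2.Rodrigues(c["rvec"])[0]
E
python3 - <<'E'
from h import *
c=np.load("wrist2.npz");X=fcloud(c)
for u,v in [(402,64),(402,76),(402,88),(402,110),(404,140),(404,150),(404,157),(404,200),(357,205),(357,220),(357,235),(320,200),(340,58)]: print(u,v,np.median(X[v-1:v+2,u-1:u+2].reshape(-1,3),0).round(4))
E
```

```text
402 64 [0.4524 0.055  0.1002]
402 76 [0.4618 0.0556 0.1019]
402 88 [0.4707 0.0566 0.1026]
402 110 [0.4867 0.0584 0.1043]
404 140 [0.5075 0.0614 0.1128]
404 150 [0.5141 0.0618 0.116 ]
404 157 [0.5188 0.0618 0.118 ]
404 200 [0.5548 0.0752 0.0962]
357 205 [0.5573 0.035  0.1168]
357 220 [0.5684 0.0368 0.1177]
357 235 [0.5801 0.0389 0.1174]
320 200 [0.5653 0.0097 0.0895]
340 58 [0.4434 0.0124 0.0287]
```

Emit:
{"name": "jog_arm", "arguments": {"series": [[0,30,-2,0,0,0,1],[0,50,-2,0,0,0,1],[0,58,-2,0,0,0,1],[0,58,-2,0,0,0,1],[0,58,-2,0,0,0,1]]}}

```text
time: 6.35
position: [0.5775, 0.012, 0.1054]
tool_rot: [0.467, 0.532, -0.531, -0.466]
ft_force: [0.4, 0.4, -0.3]
grip_width: 0.0004
```

```bash
cat > arc.py <<'E'
from h import *
from rig import *
import sys
def plan(rel,ths,off=0):
    o=get_obs();T=R.from_quat(o["tool_rot"]).as_matrix();p=o["position"];print(o["time"],p,o["ft_force"],"q6",o["q"])
    m=np.load("pose.npy");s=M(m,[[.062,.074,.09]])[0]
    yaw=m[2];Z=R.from_euler("z",yaw).as_matrix()
    print("rel now",(Z.T@(p-s)*1e3).round(1),"toolx",T[:,0].round(3))
    for th in ths:
        w=s+R.from_euler("z",yaw-th).as_matrix()@np.r_[rel,0]/1e3; w[2]=p[2]
        print(th,(T.T@(w-p)*1e3).round(1))
if __name__=="__main__":
    plan([-48,-50],[0,.15,.3,.45,.6,.75,.9,1.05,1.2,1.35,1.5,1.6])
E
python3 arc.py
```

```text
6.35 [0.57754509 0.0119858  0.10539826] [ 0.35844486  0.40118574 -0.27731577] q6 [-1.72580593e-01  6.22185571e-01  1.65547656e+00 -5.69799819e-05
  8.62401352e-01 -1.87375143e+00]
rel now [-46.4 -58.5  15.4] toolx [-0.13   0.992 -0.   ]
0 [ 8.6 -0.   1.5]
0.15 [16.3 -0.   8.4]
0.3 [25.  -0.  14.1]
0.45 [34.5 -0.  18.4]
0.6 [44.5 -0.1 21.2]
0.75 [54.8 -0.1 22.5]
0.9 [65.2 -0.1 22.3]
1.05 [75.4 -0.1 20.5]
1.2 [85.3 -0.1 17.1]
1.35 [94.5 -0.1 12.4]
1.5 [ 1.029e+02 -1.000e-01  6.300e+00]
1.6 [ 1.08e+02 -1.00e-01  1.60e+00]
```

Emit:
{"name": "jog_arm", "arguments": {"series": [[4,1,1.5,0,0,0,1],[8.6,1,1.5,0,0,0,1],[12,1,5,0,0.075,0,1],[16.3,1,8.4,0,0.15,0,1],[20.5,1,11.4,0,0.225,0,1],[25,1,14.1,0,0.3,0,1],[29.7,1,16.4,0,0.375,0,1],[34.5,1,18.4,0,0.45,0,1],[39.5,1,20,0,0.525,0,1],[44.5,1,21.2,0,0.6,0,1],[44.5,1,21.2,0,0.6,0,1]]}}

```text
time: 7.72
position: [0.5502, 0.0538, 0.1038]
tool_rot: [0.602, 0.37, -0.37, -0.602]
ft_force: [0.7, -0.5, 0.4]
grip_width: 0.0002
```

```bash
python3 - <<'E'
from h import *
from rig import *
o=get_obs();print(o["time"],o["position"],o["tool_rot"],o["ft_force"])
c=camera("wrist");np.savez("wrist3.npz",**c)
cv2.imwrite("pics/w3.png",c["img"][:,:,::-1])
E
```

```text
7.725 [0.55016528 0.05381955 0.10376212] [ 0.6023677   0.37042869 -0.37029777 -0.60234151] [ 0.68858435 -0.50516633  0.42062353]
```

View pics/w3.png

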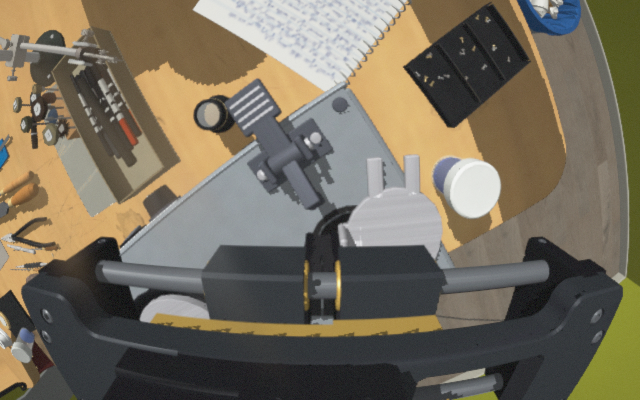

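The cover (395,215) swings along with the finger, its fork past the catch; the port edge shows at (330,220). Continue the arc.

```bash
python3 - <<'E'
from arc import plan
plan([-48,-50],[.6,.7,.8,.9,1.0,1.1,1.2,1.3,1.4,1.5,1.6])
E
```

```text
7.775 [0.5502653  0.05366673 0.10369364] [-0.11323172  0.38308917  0.04351223] q6 [-1.04968470e-01  6.00467076e-01  1.71890863e+00  1.15437026e-04
  8.22046891e-01 -1.20777494e+00]
rel now [-68.3 -13.8  13.7] toolx [0.451 0.892 0.   ]
0.6 [-0.1  0.  -0.6]
0.7 [5.  0.  4.2]
0.8 [10.5  0.   8.3]
0.9 [16.4  0.  12. ]
1.0 [22.7  0.  15. ]
1.1 [29.2  0.  17.3]
1.2 [35.9  0.  19. ]
1.3 [42.7  0.  20.1]
1.4 [49.7  0.  20.4]
1.5 [56.6  0.  20.1]
1.6 [63.4  0.  19. ]
```

Emit:
{"name": "jog_arm", "arguments": {"series": [[5,0,4.2,0,0.1,0,1],[10.5,0,8.3,0,0.2,0,1],[16.4,0,12,0,0.3,0,1],[22.7,0,15,0,0.4,0,1],[29.2,0,17.3,0,0.5,0,1],[35.9,0,19,0,0.6,0,1],[42.7,0,20.1,0,0.7,0,1],[49.7,0,20.4,0,0.8,0,1],[56.6,0,20.1,0,0.9,0,1],[60,0,19.6,0,0.95,0,1],[60,0,19.6,0,0.95,0,1],[60,0,19.6,0,0.95,0,1]]}}

```text
time: 9.28
position: [0.5596, 0.1157, 0.1034]
tool_rot: [-0.705, -0.053, 0.054, 0.705]
ft_force: [-1.3, -0.1, -0.4]
grip_width: 0.0003
```

```bash
python3 - <<'E'
from h import *
from rig import *
o=get_obs();print(o["time"],o["position"],o["tool_rot"],o["ft_force"])
c=camera("wrist");np.savez("wrist4.npz",**c)
cv2.imwrite("pics/w4.png",c["img"][:,:,::-1])
E
```

```text
9.275 [0.55962253 0.11565897 0.10344196] [-0.70502276 -0.05349547  0.0539706   0.70510164] [-1.29137959 -0.0730749  -0.37766838]
```

View pics/w4.png

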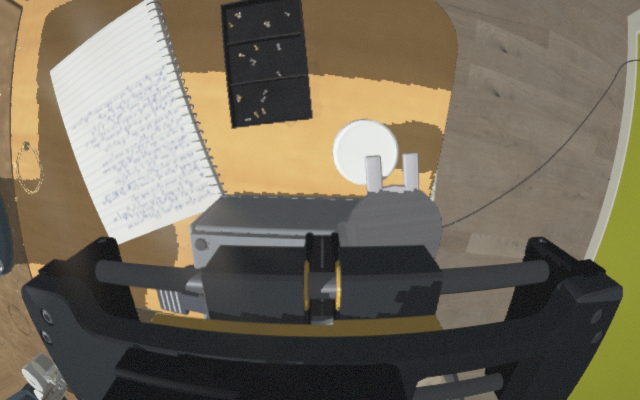

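Emit:
{"name": "jog_arm", "arguments": {"series": [[-8,0,0,0,0,0,1],[-14,0,0,0,0,0,1],[-16,-50,0,0,0,0,1],[-20,-110,0,0,0,0,1],[-40,-160,-50,0,0,0,1],[-50,-180,-100,0,0,0,1],[-50,-180,-130,0,0,0,1],[-50,-180,-130,0,0,0,1],[-50,-180,-130,0,0,0,1],[-50,-180,-130,0,0,0,1]]}}

```text
time: 10.58
position: [0.5295, -0.0192, 0.283]
tool_rot: [-0.705, -0.053, 0.054, 0.705]
ft_force: [-0.1, 0.2, -0.3]
grip_width: 0.0008
```

```bash
python3 - <<'E'
from h import *
from rig import *
o=get_obs();print(o["time"],o["position"],o["ft_force"])
c=camera("wrist");np.savez("wrist5.npz",**c)
cv2.imwrite("pics/w5.png",c["img"][:,:,::-1])
E
```

```text
10.575 [ 0.52952    -0.01916318  0.28304864] [-0.1099613   0.17655492 -0.32291468]
```

View pics/w5.png

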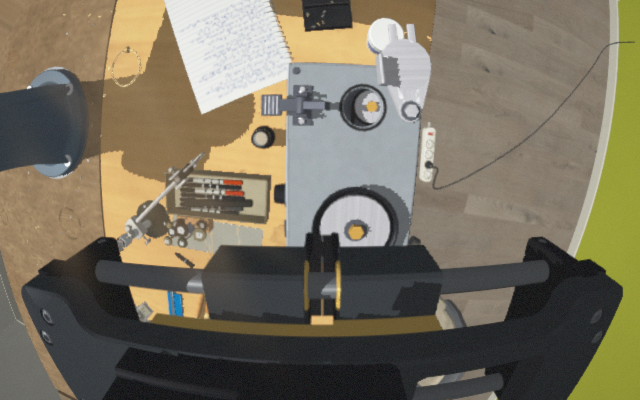

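The round port with its pulley (363,107) is fully open; the cover lies to the left (405,70). A numeric check of the cover's angle and of the jar and loupe.

```bash
python3 - <<'E'
from h import *
c=np.load("wrist5.npz");X=fcloud(c);m=np.load("pose.npy")
s=M(m,[[.062,.074,.09]])[0];Z=R.from_euler("z",m[2]).as_matrix()
Y=(X-s)@Z*1e3  # machine frame rel screw
k=(abs(Y[...,2]-6.5)<2.5)&(np.hypot(Y[...,0],Y[...,1])<120)&(Y[...,1]>15)
P=Y[k][:,:2];print(len(P),P.mean(0));a=np.arctan2(P[:,1].mean(),P[:,0].mean());print("theta",np.pi-a)
r=np.hypot(*P.T);th=np.pi-np.arctan2(P[:,1],P[:,0])
for lo in (50,60,70):q=th[(r>lo)&(r<lo+10)];print(lo,(q.min()+q.max())/2)
j=X[34:38,378:384].reshape(-1,3);print("jar lid",np.median(j,0))
lp=X[135:139,261:265].reshape(-1,3);print("loupe",np.median(lp,0))
cv2.imwrite("pics/w5z.png",cv2.resize(c["img"][0:130,270:440,::-1],None,fx=4,fy=4,interpolation=cv2.INTER_CUBIC))
E
```

```text
2687 [-6.36017784 52.00887003]
theta 1.4491102751869194
50 1.3682770420584052
60 1.4224661877088767
70 1.4024037404636864
jar lid [0.57556684 0.16546037 0.05762255]
loupe [0.44384695 0.01152711 0.02798401]
```

View pics/w5z.png

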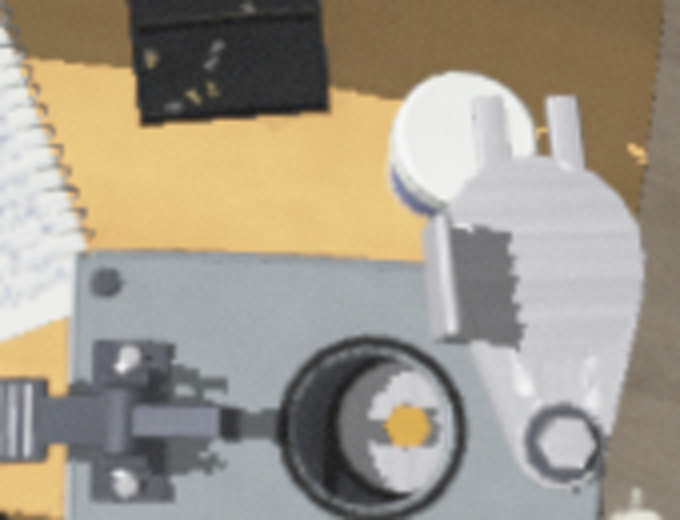

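```bash
python3 - <<'E'
from rig import *
import numpy as np
o=get_obs();print(o["time"],abs(o["joint_velocities"]).max());print(hand_in())
E
```

```text
10.625 0.005423889311871115
the job is handed in; nothing more can be done
None
```

I pressed the catch's tail right down, then pushed the cover open by its tab along an arc round the screw. The tool was lifted clear before I handed the job in at 10.6 s.

What the last checks showed:
- **Catch:** the tail sank about 13 mm of its 14 mm, so the nose stood well clear while the cover was still shut.
- **Cover:** it stands at about 1.4 to 1.45 rad by the depth image, above the 1.25 needed. I had aimed for 1.55. The picture shows the whole port and pulley uncovered.
- **Things beside the machine:** the measured point on the loupe is unchanged within about 1 mm. The jar reading differs by about 6 mm, but I measured a different spot on the lid. I did not measure the mortar afterwards; the tool did not go near it.
- **Robot:** the arm was at rest and the last force reading was about zero.

One disagreement: fitting the machine's pose with height left free put it about 11 mm too low, probably because of its bevelled edges. Depth readings of the deck gave the stated 90 mm, so I used that.

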